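# Present the crank to the gear head

## Robot

A 7-joint arm with a two-finger parallel gripper is mounted at the origin on a cart in front of the work surface, level with it; the furniture and walls round the work are solid. World frame = base frame: x ahead of the robot, y to its left, z up, the work surface at z = 0. Lengths are in mm, angles in rad, forces in N, time in s.
With the tool pointing down it reaches from about 425 to 975 mm from the base axis. Payload 16.7 kg.
Tool frame: the origin (TCP) lies midway between the tips of the shut fingers; the grasp point (between the pads) lies 19 mm behind it (env.hold_point_z is the distance from the TCP to the grasp point, in mm); z points along the fingers, x is the direction in which the jaws open and shut, and the axes are right-handed (so a half turn about z gives the same grasp; the last joint's range is limited). The gripper opens to 85 mm and grips with 20 to 120 N. Pads are 22 mm wide; open, the fingers measure 114 mm over their backs; the gripper's body (76 mm by 85 mm) begins 54 mm behind the grasp point. The pads swing forward as they close: fully open they stand 13 mm farther back than shut.
Start: joints at [-1.466, 0.426, 0.074, 1.606, -0.034, 1.111, -0.067], TCP at [170.142, 653.168, 231.302] pointing down, gripper open.
Joint ranges: [-2.85, 2.85], [-0.5, 2.14], [-1.23, 1.37], [0.21, 2.46], [-1.02, 4.16], [0.16, 2.05], [-2.73, 2.73]. Speed limits (rad/s): [1.89, 1.89, 2.39, 2.39, 3.01, 3.01, 3.01].

## Interface

Orientations are given as a unit quaternion [x, y, z, w].
In Python, from station import env, solve_ik, monitor, vision gives the robot as it stands. The module is installed in compiled form; this text tells all that it offers. Calls block until the motion is done:
- env.goto(position, orientation): joint-space move of the TCP to a pose.
- env.move_straight(position, frame=None, max_speed=150): straight line of the TCP; frame=None keeps the orientation; max_speed is the mean speed in mm/s.
- env.goto_joints(angles): joint-space move.
- env.gripper_to(opening, effort=None): opening from 0.0 (shut) to 1.0 (fully open); effort is the grip in N (None keeps the last); returns when the fingers have stopped.
- env.wait(seconds).
- solve_ik(position, orientation): joint angles nearest the present ones, or None.
- monitor.get_obs(): the state.
- vision.grab_frame(name): name is "scene" or "top"; returns a dict with "frame" (400x640x3 uint8, red, green, blue), "fov_y" (degrees; the focal length in pixels is half the picture's height over the tangent of half this angle, whatever the lens; pixels are square), "cx", "cy" (the principal point, pixels), "k1" (the pictures are not rectified: a ray, as slopes to the right and down, at radius r is drawn at 1 + k1 r^2 times it, then the intrinsics apply), "R" (3x3) and "t" (3): a world point X has camera coordinates R X + t. Camera axes: x right, y down, z forward; pixel columns grow to the right and rows downward; lengths in mm; the calibration is good to about 2 mm. A picture is of the moment at which its call begins. There is no depth.
A pose or a line that the arm cannot do raises env.PlanningError and nothing moves.
- env.close_job(): hands the job in, once; it reports no verdict.
The state is a dict: "t": time; "joint_positions": joint angles; "joint_velocities": joint speeds; "effort": joint torques, N m; "ee_pos": TCP position; "orientation": TCP orientation; "contact_force": force on the tool from outside, world axes, zero at the start; "moment": the same for the moment, N m; "grip_width": opening from 0.0 (shut) to 1.0 (fully open).
Only numpy, scipy, OpenCV 4.12 (cv2) and the standard library are available. Lean on these libraries where they do the work, as an engineer would, in place of code of your own. Each camera call takes 0.05 s, during which the arm holds its last target.

## Task

Get the hand crank ready to go onto the gear head: first swing the cap that covers the gear head's spindle well aside, at least 70 degrees from its closed position over the spindle. Then pick the crank up by its balance point and hold it level and still with its hub bore centred about 4 cm above the spindle's tip, arm in line over the base plate and handle end over the forked rest. Finish while holding it there, gripped at the balance point and not lowered onto anything; do not knock the crank against the gear head and leave the other things where they are.

Things in the scene. Friction and masses are not known exactly. Their poses are not given: they have to be found in the camera images.
- crank: Loose steel hand crank, 0.35 to 0.7 kg, lying flat, handle end to the robot's left (within 30 deg). Origin: centre of the hub's underside; y along the arm to the handle, z up. Hub: dark ring 42 mm across, 30 high, bore 17. Arm: bar 12 mm wide, 4 to 22 mm above the underside, from y = 21 to a 24 mm boss (22 high) at y = 150 with an upright wooden handle. The heavy hub puts its balance at y = 51 mm.
- crank_bore (a point): Centre of the bore at the hub's underside (the crank's origin).
- crank_balance (a point): The crank's balance point: on the arm's centre line, 51 mm from the hub's centre towards the handle, 13 mm above the underside (the arm's mid-height).
- crank_handle (a point): Top of the upright wooden handle (24 mm across): 150 mm from the hub's centre, 72 mm above the underside.
- gear_head: Fixed bench gear head: dark base plate 66 x 240 x 10 mm (y = -72 to +168 mm), on it a grey gear case 58 x 106 mm, 60 mm high, with an upright round spindle 13 mm across. Origin: on the bench under the spindle; y runs along the plate to the forked rest (40 mm wide, 71 mm high) at y = 150 mm, on the robot's left; -x faces the robot, z up.
- spindle_tip (a point): Centre of the spindle's top, 78 mm above the bench. The axes are those of the gear head.
- cap_pivot (a point): On the upright pivot axis of the cap, 55 mm from the spindle towards the gear head's -y end, 95 mm above the bench.
- cap (a joint): Angle of the flat cap that covers the spindle, rad: 0 = closed, its knob straight over the spindle; grows as the knob swings towards the robot (counter-clockwise seen from above, towards the gear head's -x), stop at 1.75. A light friction hinge that stays where it is left (about 1 N at the knob).
- cap_knob (a point): Point on the axis of the cap's upright black knob, 114 mm above the bench; the knob is 16 mm across and stands from 92 to 129 mm above the bench, 55 mm from the pivot. The cap's plate under it is 86 to 92 mm above the bench and 32 mm across.
- pliers: Parallel-jaw pliers, 44 x 100 x 12 mm, lying at the front right. To be left alone. Origin: centre of its underside.
- pot: Small round pot with a white lid, 45 mm across, 25 mm high. To be left alone. Origin: centre of its underside.
- cup: Copper cup full of punches, 55 mm across, 94 mm high, behind the gear head. To be left alone. Origin: centre of its underside.

How it is judged (in metres and radians):
On the way, in this order (a step that is already met when the one before it is completed fails the run):
1. the cap is swung at least 70 degrees from closed while the crank still lies on the bench (value of joint cap above 1.2 rad and height (world z) of crank below 0.015 m), for 0.2 s.
2. the crank is lifted clear of the bench, gripped within 18 mm of its balance point along the arm (height (world z) of crank_balance above 0.06 m and height (world z) of crank_bore above 0.03 m and y of the grasp point in the frame of crank_balance between -0.018 and 0.018 m and contact force between the fingers and crank above 1 N), for 0.2 s.
At the end, for the whole second after the job is handed in: Cap open over 66 deg; crank held by the fingers within 18 mm of its balance point, still, level within 0.1 rad, bore within 14 mm of the spindle axis and 20 to 65 mm above its tip, arm within 0.15 rad of the base plate's length, handle end over the rest, not touching the gear head (value of joint cap above 1.15 rad and horizontal distance between crank_bore and spindle_tip below 0.014 m and z of crank_bore in the frame of spindle_tip between 0.02 and 0.065 m and angle between crank's own z axis and vertical below 0.1 rad and angle between the y axis of crank and the y axis of gear_head, either way round below 0.15 rad and y of crank_handle in the frame of gear_head above 0.1 m and contact force between crank and gear_head below 0.2 N and linear speed of crank below 0.03 m/s and y of the grasp point in the frame of crank_balance between -0.018 and 0.018 m and contact force between the fingers and crank above 1 N); the arm keeps its last pose, push and grip.
It fails at once if the crank is knocked against the gear head (contact force between crank and gear_head above 3 N).
It fails at once if the pliers is moved (distance of pliers from where it was at the start of the episode above 0.03 m).
It fails at once if the pot is moved (distance of pot from where it was at the start of the episode above 0.03 m).
It fails at once if the cup is moved (distance of cup from where it was at the start of the episode above 0.03 m).
It also fails if it takes over 48 s, if anything falls off the work surface, if the arm or the gripper's body presses on something with over 40 N, if the wrist force passes 120 N, or if a joint passes its speed limit or range.

## Working session

There is one attempt and no reset: what is moved stays moved. The work goes in short steps, each a Python script; the robot and the scene stay as the last script left them, time stands still between calls to the robot, and variables do not carry over. Pictures are saved under pics/ and viewed, and the job is handed in when it is done.

```bash
mkdir -p pics; python3 - <<'E'
from station import env, solve_ik, monitor, vision
import cv2,pickle
o=monitor.get_obs();print(o['t'],o['ee_pos'],o['orientation'],o['grip_width'],env.hold_point_z)
d={}
for n in("scene","top"):
    f=vision.grab_frame(n);d[n]=f;cv2.imwrite(f'pics/{n}0.png',f['frame'][:,:,::-1])
    print(n,f['fov_y'],f['cx'],f['cy'],f['k1'],f['R'],f['t'])
pickle.dump(d,open('f0.pkl','wb'))
E
```

```text
0.0 [170.04279964 652.80292763 230.61265906] [ 7.91219028e-01  6.11532526e-01 -4.81260996e-04  4.32722587e-04] 0.9949918241454285 18.700000000000003
scene 51.60937858631531 322.93101308641815 199.63498928908865 -0.07148241858672101 [[ 0.48198214 -0.87587465 -0.02316946]
 [-0.55181139 -0.28290161 -0.78451952]
 [ 0.68058608  0.39090956 -0.61967113]] [-365.93044845  368.89370606  697.36439646]
top 48.83341810295647 324.912760164322 203.55955353359394 0.008939378166079301 [[-0.01298968 -0.99988459 -0.00787937]
 [-0.9902996   0.01395458 -0.13824606]
 [ 0.13834006  0.00600716 -0.99036657]] [ -90.17504277  567.48697981 1095.98810069]
```

View pics/scene0.png

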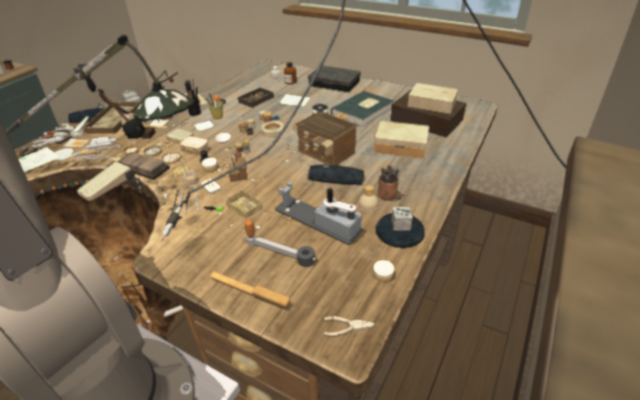

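View pics/top0.png

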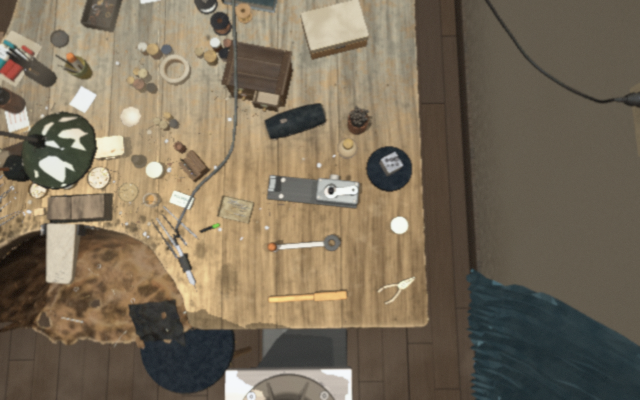

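The top view shows the crank with its hub at about (332,242) and handle at (272,246). The gear head spans (268–360, 177–206), with the cap knob near (332,190), and the pliers, pot and cup are all clear of both. I'll zoom in.

```bash
cat > h.py <<'E'
import numpy as np,cv2,pickle
def foc(f): return 200/np.tan(np.radians(f['fov_y']/2))
def proj(f,X):
    c=f['R']@np.array(X,float)+f['t'];s=c[:2]/c[2];s=s*(1+f['k1']*(s@s))
    return s*foc(f)+[f['cx'],f['cy']]
def ray(f,u):
    F=foc(f);K=np.array([[F,0,f['cx']],[0,F,f['cy']],[0,0,1]])
    s=cv2.undistortPoints(np.array([[u]],float),K,np.array([f['k1'],0,0,0]))[0,0]
    R=np.array(f['R']);return -R.T@f['t'],R.T@np.array([s[0],s[1],1])
def onz(f,u,z):
    o,d=ray(f,u);return o+d*(z-o[2])/d[2]
E
python3 - <<'E'
import pickle,cv2
d=pickle.load(open('f0.pkl','rb'))
a=d['top']['frame'][165:265,255:375,::-1];cv2.imwrite('pics/tc.png',cv2.resize(a,None,fx=6,fy=6,interpolation=cv2.INTER_CUBIC))
a=d['scene']['frame'][175:275,235:375,::-1];cv2.imwrite('pics/sc.png',cv2.resize(a,None,fx=5.7,fy=5.7,interpolation=cv2.INTER_CUBIC))
E
```

```text
(no output)
```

View pics/tc.png

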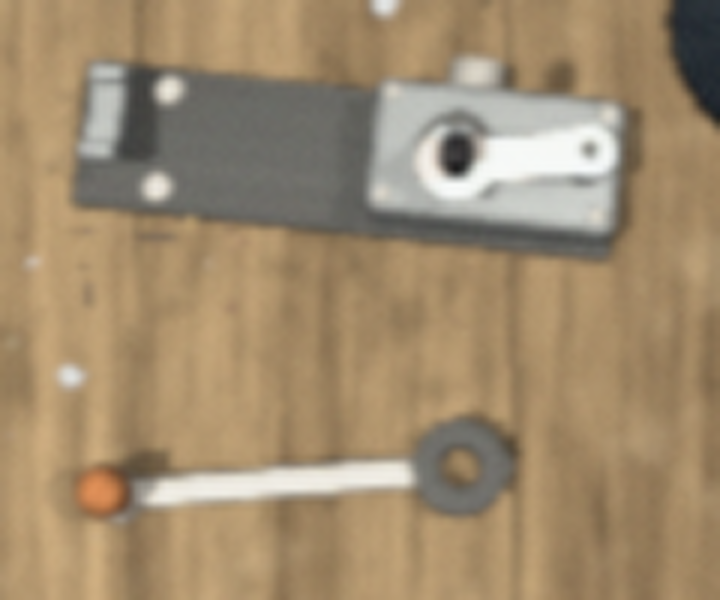

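View pics/sc.png

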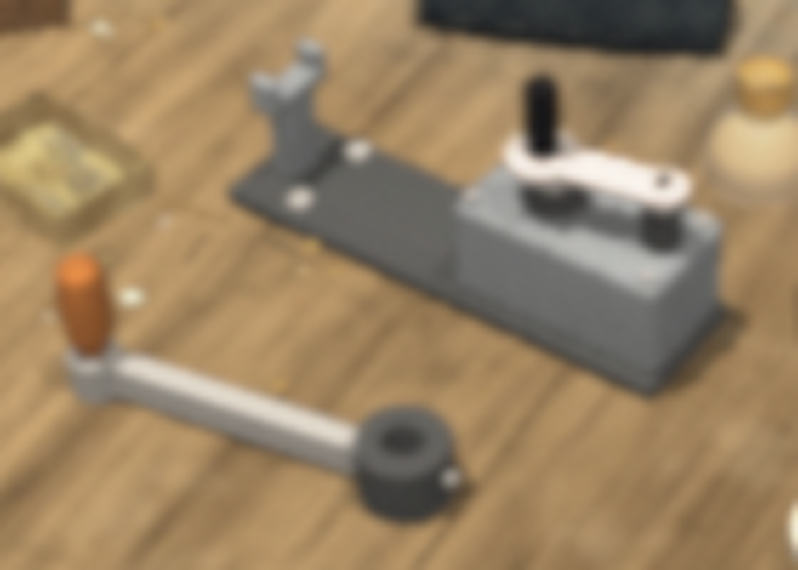

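```bash
python3 - <<'E'
from h import *
d=pickle.load(open('f0.pkl','rb'));T,S=d['top'],d['scene']
t=lambda u,v:(255+(u+.5)/6-.5,165+(v+.5)/6-.5)
s=lambda u,v:(235+(u+.5)/5.7-.5,175+(v+.5)/5.7-.5)
def P(n,f,u,z): print(n,np.round(onz(f,u,z),1))
P('hub top T',T,t(463,466),30);P('hub bore S',S,s(401,438),30)
P('handle T',T,t(101,490),72);P('handle S',S,s(80,262),70)
P('boss end arm T',T,t(140,494),22)
P('knob T',T,t(457,151),129);P('knob S',S,s(541,82),129)
P('pivot T',T,t(590,149),95);P('pivot S',S,s(662,181),95)
for n,uv in dict(a=(383,82),b=(624,104),c=(613,232),d=(368,210)).items(): P('case '+n,T,t(*uv),60)
for n,uv in dict(a=(76,205),b=(88,62),c=(608,257)).items(): P('plate '+n,T,t(*uv),10)
P('fork T',T,t(103,112),71)
E
```

```text
hub top T [ 467. -114.   30.]
hub bore S [ 467.8 -113.8   30. ]
handle T [457.   35.4  72. ]
handle S [460.6  35.6  70. ]
boss end arm T [457.3  25.   22. ]
knob T [ 586.6 -112.7  129. ]
knob S [ 589.3 -114.6  129. ]
pivot T [ 592.5 -167.5   95. ]
pivot S [ 591.7 -169.5   95. ]
case a [628.7 -82.3  60. ]
case b [ 617.7 -184.4   60. ]
case c [ 562.9 -178.4   60. ]
case d [573.8 -75.3  60. ]
plate a [585.3  54.9  10. ]
plate b [649.6  49.9  10. ]
plate c [ 558.8 -179.3   10. ]
fork T [615.3  35.3  71. ]
```

Both views agree. The hub–handle distance comes out at 149.7 mm (150 given) and pivot–knob at 55 mm. The plate's end, the fork and the pivot all put the spindle at about (599,-114), with the gear head's y axis turned 6.2° towards +x. The knob is at (588,-114), so the cap starts near 0.18 rad. I'll check the planned poses with IK first.

```bash
cat >> h.py <<'E'
from scipy.spatial.transform import Rotation as Ro
def down(deg):
    a=np.radians(deg);c,s=np.cos(a),np.sin(a)
    return Ro.from_matrix(np.array([[c,s,0],[s,-c,0],[0,0,-1]])).as_quat()
PIV=np.array([592,-168.7])
def knob(th): # th rad from closed
    h=np.radians(83.8)+th; return PIV+55*np.array([np.cos(h),np.sin(h)]), np.degrees(h)
E
python3 - <<'E'
from h import *
from station import env,solve_ik,monitor
for off in(-90,90):
  for th in(.18,.8,1.55):
    k,h=knob(th);print(off,th,np.round(k),np.round(h+off), *(None if q is None else np.round(q,2) for q in[solve_ik([*k,z],down(h+off)) for z in(101,250)]))
for a in(3.4,183.4):
  print(a,[None if q is None else np.round(q,2) for q in(solve_ik([464.4,-63,4],down(a)),solve_ik([464.4,-63,160],down(a)),solve_ik([604.5,-63,122],down(a-9.6)))])
E
```

```text
-90 0.18 [ 588. -114.] 4.0 [-0.63  0.69  1.01  1.93 -0.73  0.94  0.81] [-0.66  0.43  1.    1.8  -0.4   1.13  0.54]
-90 0.8 [ 557. -126.] 40.0 [-0.65  0.67  1.05  1.99 -0.74  0.92  1.49] [-0.67  0.36  0.99  1.86 -0.34  1.1   1.14]
-90 1.55 [ 537. -162.] 83.0 [-0.36  0.48  0.69  2.01 -0.42  0.8   2.02] [-0.59  0.32  0.96  1.88 -0.3   1.09  1.93]
90 0.18 [ 588. -114.] 184.0 [-0.71  0.83  1.2   1.93 -0.91  1.06 -2.17] [-0.77  0.55  1.22  1.8  -0.56  1.19 -2.45]
90 0.8 [ 557. -126.] 220.0 [-0.71  0.79  1.21  2.   -0.89  1.02 -1.52] [-0.79  0.48  1.22  1.87 -0.5   1.15 -1.84]
90 1.55 [ 537. -162.] 263.0 [-0.49  0.55  0.88  2.01 -0.58  0.84 -0.98] [-0.48  0.28  0.8   1.88 -0.23  1.08 -1.29]
3.4 [array([-0.59,  0.58,  0.73,  2.25, -0.76,  0.57,  0.79]), array([-0.81,  0.26,  0.94,  2.17, -0.28,  0.84,  0.36]), array([-0.65,  0.61,  0.9 ,  1.89, -0.59,  0.93,  0.42])]
183.4 [array([-0.65,  0.62,  0.82,  2.26, -0.85,  0.6 , -2.27]), array([-1.  ,  0.4 ,  1.24,  2.17, -0.49,  0.9 , -2.55]), array([-0.8 ,  0.8 ,  1.21,  1.9 , -0.87,  1.08, -2.48])]
```

```bash
python3 - <<'E'
from h import *
from station import env,solve_ik,monitor,vision
o=monitor.get_obs();p=o['ee_pos']
env.move_straight([p[0],p[1],300])
k,h=knob(.18)
env.goto([*k,250],down(h-90))
env.gripper_to(0.5,30)
env.move_straight([*k,150])
o=monitor.get_obs();print(o['t'],o['ee_pos'],o['contact_force'],o['grip_width'])
for n in("scene","top"):
    f=vision.grab_frame(n);cv2.imwrite(f'pics/{n}1.png',cv2.resize(f['frame'][120:280,220:420,::-1],None,fx=3.7,fy=3.7,interpolation=cv2.INTER_CUBIC))
E
```

```text
5.0833 [ 588.47434041 -114.17086323  150.73843014] [0.73201083 1.04183171 0.24914794] 0.5021417093588451
```

View pics/scene1.png

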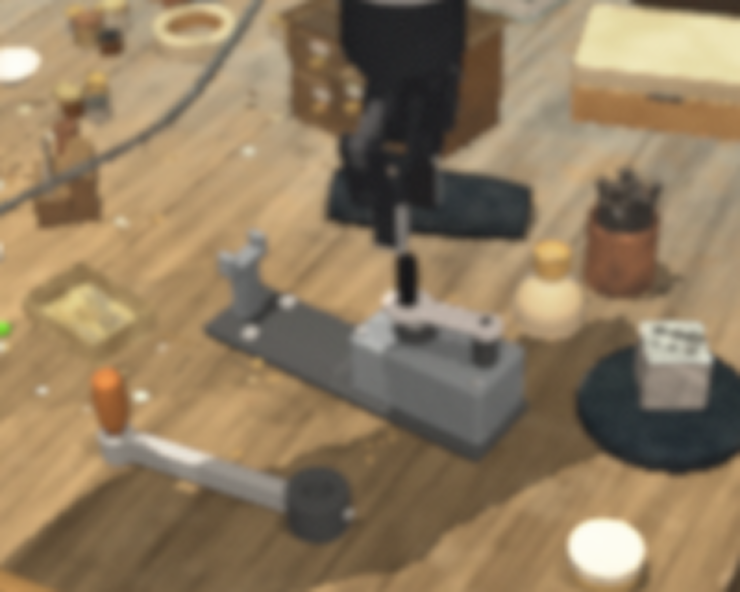

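View pics/top1.png

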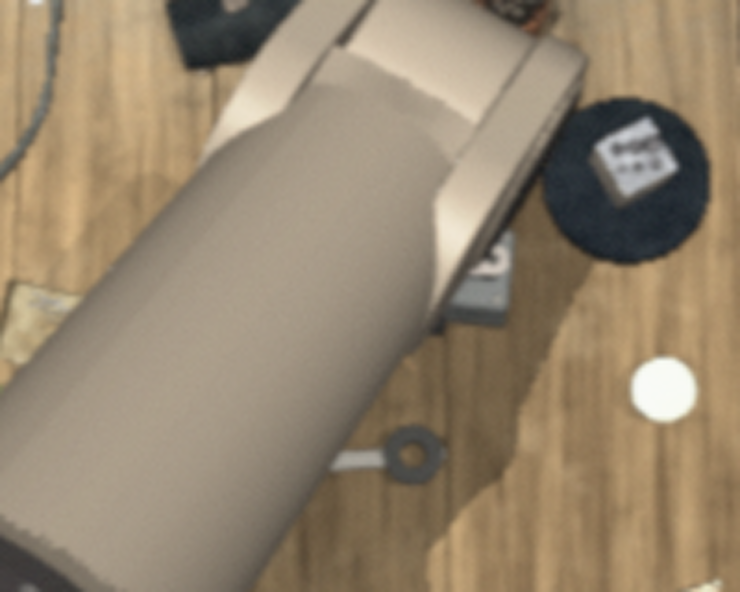

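The scene picture shows the open fingers at (385,240) and (425,205), on either side of the knob at (407,280) and still above it. Next I'll lower them and swing the cap.

```bash
python3 - <<'E'
from h import *
from station import env,solve_ik,monitor,vision
k,h=knob(.18)
env.move_straight([*k,103],max_speed=100)
print(monitor.get_obs()['contact_force'])
for th in np.linspace(.18,1.62,9)[1:]:
    k,h=knob(th); env.move_straight([*k,103],down(h-90),max_speed=80)
    o=monitor.get_obs();print(round(o['t'],2),np.round(o['ee_pos']),np.round(o['contact_force'],1))
env.move_straight([*k,190])
o=monitor.get_obs();print(o['t'],o['contact_force'])
for n in("scene","top"):
    f=vision.grab_frame(n);pickle.dump(f,open(n+'2.pkl','wb'));cv2.imwrite(f'pics/{n}2.png',cv2.resize(f['frame'][120:280,220:420,::-1],None,fx=3.7,fy=3.7,interpolation=cv2.INTER_CUBIC))
E
```

```text
[0.22714694 0.20601565 0.78572591]
6.13 [ 579. -115.  104.] [ 0.6 -0.1 -0.2]
6.47 [ 569. -119.  103.] [ 0.2  0.2 -0.1]
6.8 [ 561. -124.  103.] [ 0.5 -0.3 -0.6]
7.13 [ 553. -130.  103.] [0.9 0.9 0.4]
7.47 [ 547. -138.  103.] [0.3 0.1 0.6]
7.8 [ 542. -146.  103.] [-0.1 -0.1 -0.3]
8.13 [ 539. -155.  103.] [-0.5  0.6  0.1]
8.47 [ 537. -165.  103.] [-0.6 -0.2  0.2]
9.2 [ 1.29845965 -0.81027167  0.10136506]
```

View pics/scene2.png

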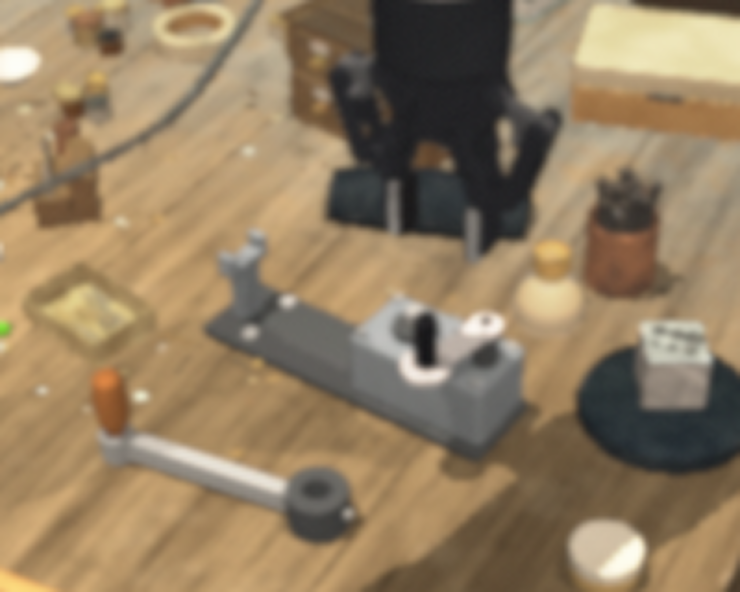

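The cap has swung towards the robot. Its knob top is at crop pixel (426,318) and the pivot screw at (487,320). I'll measure the angle.

```bash
python3 - <<'E'
from h import *
f=pickle.load(open('scene2.pkl','rb'))
g=lambda u,v:(220+(u+.5)/3.7-.5,120+(v+.5)/3.7-.5)
k=onz(f,g(426,318),129);p=onz(f,g(487,320),95)
print(k,p,np.hypot(*(k-p)[:2]))
for P in(p[:2],PIV):
  v=k[:2]-P;print(np.degrees(np.arctan2(v[1],v[0]))-83.8)
cv2.imwrite('pics/z2.png',cv2.resize(f['frame'][185:255,300:370,::-1],None,fx=8,fy=8,interpolation=cv2.INTER_CUBIC))
E
```

```text
[ 540.08613162 -154.21971429  129.        ] [ 593.01281877 -170.27341475   95.        ] 55.307825048622455
79.3264221345891
80.61466959637134
```

View pics/z2.png

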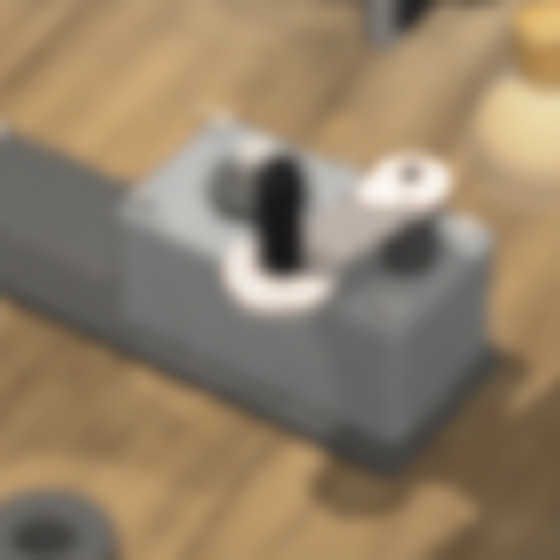

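The cap is at about 80° (1.40 rad), past the 70° needed. Next is the crank.

```bash
python3 - <<'E'
from h import *
from station import env,solve_ik,monitor,vision
q=down(3.4)
env.goto([464.4,-63,190],q)
env.move_straight([464.4,-63,60]);
env.move_straight([464.4,-63,5],max_speed=60)
o=monitor.get_obs();print(o['t'],o['ee_pos'],o['contact_force'])
env.gripper_to(0.0,80)
o=monitor.get_obs();print(o['t'],o['ee_pos'],o['contact_force'],o['grip_width'],o['grip_width']*85)
p=o['ee_pos']
env.move_straight([464.4,-63,40],max_speed=60)
env.wait(.2)
o=monitor.get_obs();print(o['t'],o['ee_pos'],o['contact_force'],o['moment'],o['grip_width'])
for n in("scene","top"):
    f=vision.grab_frame(n);pickle.dump(f,open(n+'3.pkl','wb'));cv2.imwrite(f'pics/{n}3.png',cv2.resize(f['frame'][120:280,220:420,::-1],None,fx=3.7,fy=3.7,interpolation=cv2.INTER_CUBIC))
E
```

```text
12.9083 [464.58055284 -63.0635379    5.22567982] [0.3981837  0.15787589 0.64845759]
13.3 [464.43705859 -62.87102019   5.45163156] [-3.89308069  1.01648574 13.02461741] 0.11874881432925656 10.093649217986808
14.2333 [464.17224997 -63.05584414  39.71996252] [ 0.11137207  0.10626959 -6.81214536] [-0.02924533  0.00222421 -0.00837996] 0.114616937348927
```

View pics/scene3.png

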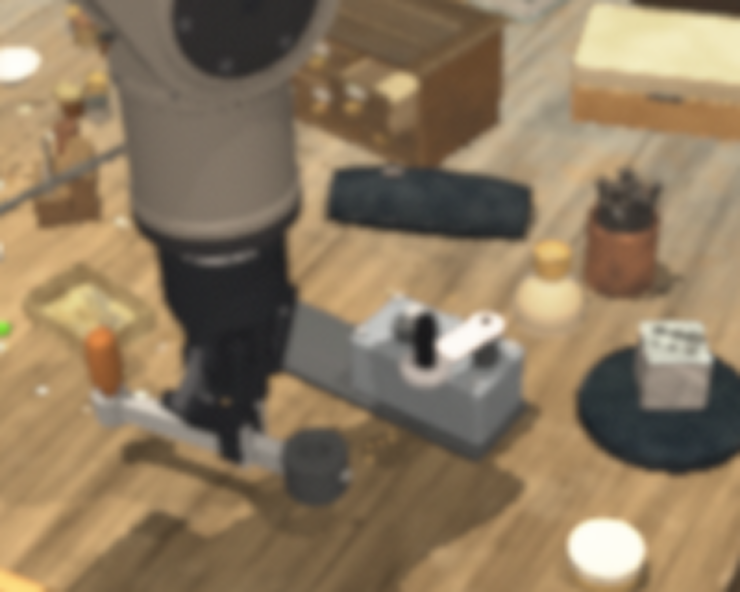

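View pics/top3.png

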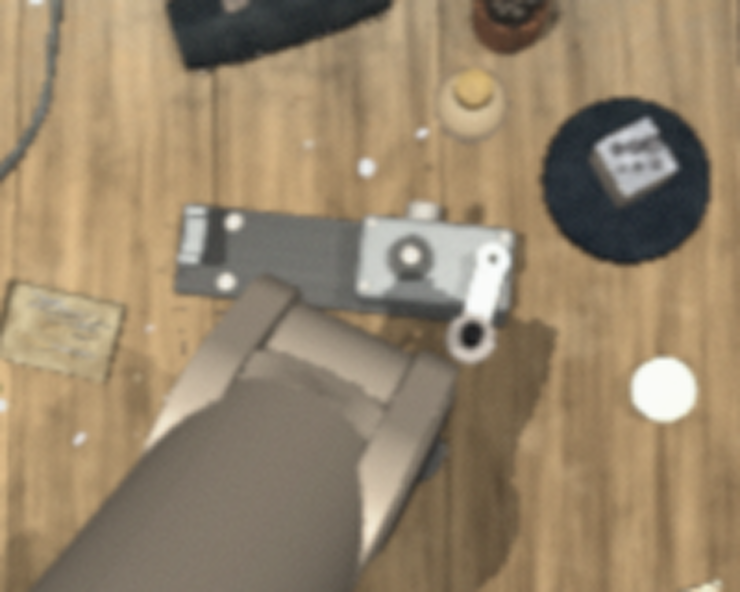

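The crank is held. The wrist load is 6.8 N (about 0.69 kg, within range) and the residual moment of 0.03 N·m means the grip is at the balance point. The spindle is now visible in the top view at crop pixel (410,257), so I'll refine its position and check the crank's attitude.

```bash
python3 - <<'E'
from h import *
T=pickle.load(open('top3.pkl','rb'));S=pickle.load(open('scene3.pkl','rb'))
g=lambda u,v:(220+(u+.5)/3.7-.5,120+(v+.5)/3.7-.5)
print('spindle',onz(T,g(410,257),78),'piv',onz(T,g(493,258),95),'knob',onz(T,g(472,332),129))
def fit(img,m,name):
    c=max(cv2.findContours(m,0,1)[0],key=cv2.contourArea);M=cv2.moments(c);print(name,M['m10']/M['m00'],M['m01']/M['m00'],cv2.contourArea(c))
print('hub top S',onz(S,g(318,447),65),'handle S',onz(S,g(100,337),106))
for a,b,n in((300,370,'z3'),):
    cv2.imwrite('pics/z3s.png',cv2.resize(S['frame'][200:265,235:325,::-1],None,fx=8,fy=8,interpolation=cv2.INTER_CUBIC))
    cv2.imwrite('pics/z3t.png',cv2.resize(T['frame'][170:225,260:370,::-1],None,fx=7,fy=7,interpolation=cv2.INTER_CUBIC))
E
```

```text
spindle [ 597.0654293  -112.38196794   78.        ] piv [ 592.65585812 -167.37763731   95.        ] knob [ 539.04714837 -150.9244186   129.        ]
hub top S [ 469.31450959 -116.63341768   65.        ] handle S [455.35327345  31.27938102 106.        ]
```

View pics/z3s.png

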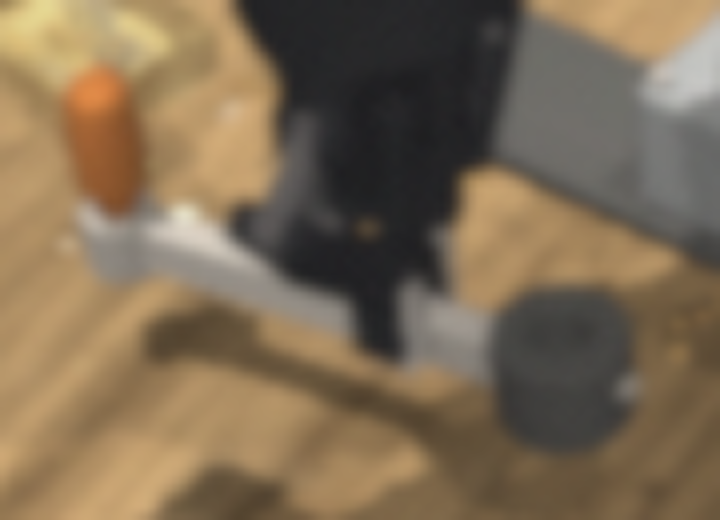

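View pics/z3t.png

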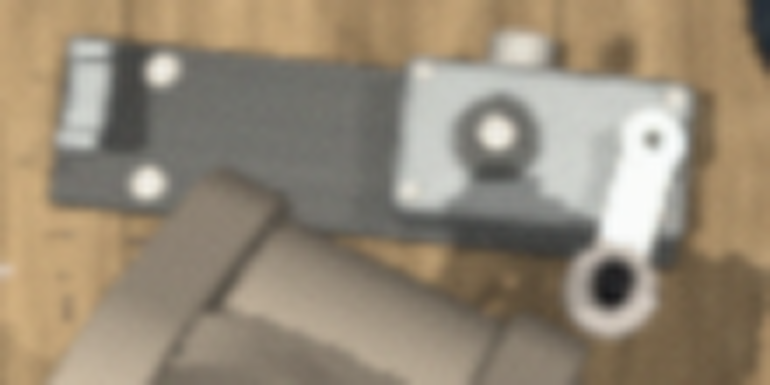

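The spindle is at (598,-113), 55 mm from the pivot as it should be, and the crank looks level. I'll lift it, carry it over high and lower it.

```bash
python3 - <<'E'
from h import *
from station import env,solve_ik,monitor,vision
q=down(-6.6)
env.move_straight([464.4,-63,175],max_speed=80)
env.move_straight([603.5,-61.2,175],q,max_speed=70)
env.move_straight([603.5,-61.2,125],max_speed=40)
env.wait(.5)
o=monitor.get_obs();print(o['t'],o['ee_pos'],o['contact_force'],o['moment'],o['grip_width'],Ro.from_quat(o['orientation']).as_matrix().round(3))
for n in("scene","top"):
    f=vision.grab_frame(n);pickle.dump(f,open(n+'4.pkl','wb'));cv2.imwrite(f'pics/{n}4.png',cv2.resize(f['frame'][140:250,260:380,::-1],None,fx=6,fy=6,interpolation=cv2.INTER_CUBIC))
E
```

```text
20.2 [603.49306995 -61.2038363  125.00399865] [-0.11333474 -0.06915185 -6.70219115] [-0.00112973 -0.00598191  0.00764519] 0.11785601738943674 [[ 0.993 -0.115  0.   ]
 [-0.115 -0.993  0.   ]
 [ 0.    -0.    -1.   ]]
```

View pics/scene4.png

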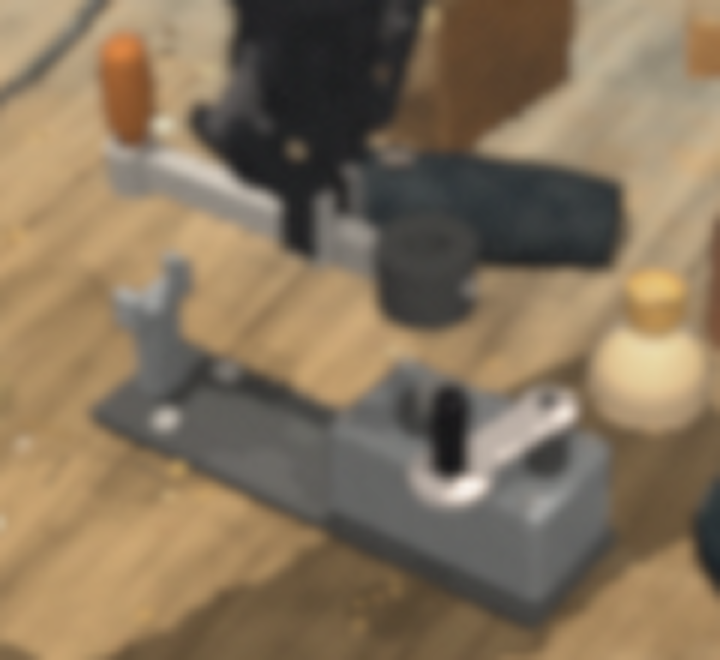

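View pics/top4.png

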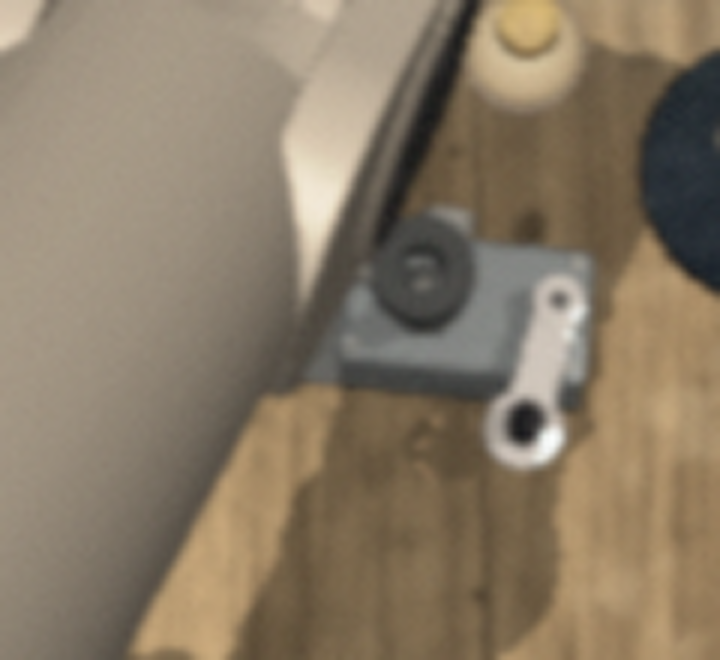

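The hub is above the spindle, at (423,270) in the top crop and (428,244) in the scene crop. The handle, at (122,42), sits up over the fork at (150,280). I'll measure it by intersecting the two views.

```bash
python3 - <<'E'
from h import *
T=pickle.load(open('top4.pkl','rb'));S=pickle.load(open('scene4.pkl','rb'))
g=lambda u,v:(260+(u+.5)/6-.5,140+(v+.5)/6-.5)
def tri(a,b):
    A=np.zeros((3,3));y=np.zeros(3)
    for o,d in(a,b):
        d=d/np.linalg.norm(d);M=np.eye(3)-np.outer(d,d);A+=M;y+=M@o
    X=np.linalg.solve(A,y);return X.round(1)
print('hub top tri',tri(ray(T,g(423,270)),ray(S,g(428,244))))
h1=onz(T,g(423,270),150);h2=onz(S,g(428,244),150);print('on z150',h1.round(1),h2.round(1))
hd=onz(S,g(123,42),192);print('handle',hd.round(1))
# level: projected handle top if level, from hub mean
h=(h1+h2)/2
for y in(-.108,0):pass
v=hd-h;print('len',np.hypot(*v[:2]),'heading vs +y deg',np.degrees(np.arctan2(-v[0],v[1])))
for dz in(-15,0,15): print(dz,(proj(S,[*(h[:2]+150*np.array([.108,.994])),192+dz])-[260,140])*6)
print('spindle tip exp',(proj(S,[598,-113,78])-[260,140])*6)
E
```

```text
hub top tri [ 596.5 -112.7  148.7]
on z150 [ 595.3 -111.2  150. ] [ 596.2 -115.   150. ]
handle [613.1  34.  192. ]
len 148.13289261040757 heading vs +y deg -6.710955764679143
-15 [118.1170589   71.10467255]
0 [114.93695125  39.64469894]
15 [111.70573468   7.62384086]
spindle tip exp [425.31850021 381.56604714]
```

All checks are within limits: the bore is about 2 mm off the axis and 41 mm above the tip, and the arm's heading is within 1° of the plate. Handing in.

```bash
python3 - <<'E'
from station import env,monitor
o=monitor.get_obs();print(o['t'],abs(o['joint_velocities']).max() if hasattr(o['joint_velocities'],'max') else max(map(abs,o['joint_velocities'])),o['contact_force'],o['grip_width'])
env.close_job()
E
```

```text
20.3 0.0019688841039045726 [-0.1009905  -0.79416405 -5.96551543] 0.11895919408175291
the job is handed in; nothing more can be done
```

I handed the job in at 20.3 s, with the cap swung aside and the crank held over the spindle. No verdict was reported.

I straddled the cap's knob with the half-open fingers and swung it along its arc. Then I gripped the crank at its balance point with 80 N, lifted it, carried it over high and lowered it to the hold position.

| Check | Measured | Required |
|---|---|---|
| Cap angle | about 80° (1.40 rad), measured right after the swing; still open in later pictures | over 66° |
| Bore from spindle axis | about 2 mm | under 14 mm |
| Bore above spindle tip | about 41 mm | 20 to 65 mm |
| Arm heading against base plate | within about 0.5° (0.01 rad) | within 0.15 rad |
| Level, from handle top height | about 0.01 rad | within 0.1 rad |

- **Grip:** the wrist carried about 6 to 6.8 N, with almost no moment about the grip, so it is at the balance point. The arm was still at hand-in.
- **Contact:** I saw no sign of contact with the gear head, pliers, pot or cup. I did not measure the positions of the last three again at the end.
- **Disagreements:** nothing failed. The two camera views differed by up to about 4 mm on the hub's position. The cap started about 0.18 rad open rather than fully closed, which I allowed for.

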